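Put the table things back on their own mats

ROBOT

A 6-joint arm with a two-finger parallel gripper is mounted at the origin on the work surface. World frame = base frame: x ahead of the robot, y to its left, z up, the work surface at z = 0. Lengths are in m, angles in rad, forces in N, time in s.
With the tool pointing down it reaches from about 0.25 to 0.775 m from the base axis. Payload 4 kg.
Tool frame: the origin (TCP) lies on the centre line of the jaws, within the pads' length; the fingertips stand 8 mm ahead of it and the grasp point (between the pads) lies 11 mm behind it; y points along the fingers, x is the direction in which the jaws open and shut, and the axes are right-handed (so a half turn about y gives the same grasp; the last joint's range is limited). The gripper opens to 94 mm and grips with 3 to 60 N. Pads are 16 mm wide; open, the fingers measure 119 mm over their backs; the gripper's body (75 mm by 177 mm) begins 78 mm behind the grasp point.
Start: joints at [1.17, 0.087, 1.371, -0, 1.684, -0.103], TCP at [0.161, 0.526, 0.214] pointing down, gripper open.
Joint ranges: [-3.1, 3.1], [-0.76, 2.03], [0.27, 2.55], [-1.08, 4.22], [0.17, 2.65], [-2.57, 2.57]. Speed limits (rad/s): [2.79, 2.79, 3.14, 3.14, 3.14, 3.14].

INTERFACE

Orientations are given as [roll, pitch, yaw] about the fixed x, y, z axes, in that order (R = Rz(yaw) Ry(pitch) Rx(roll)).
In Python, from bench import robot gives the robot as it stands.
- The arm moves only by the tool step_arm, never from a script. Its argument "commands" is a list of rows, each an object with "xyz": the shift along the world's x, y, z in m, a list of three; "twist": the turn, a rotation vector about the world's x, y, z in degrees, a list of three. In form: [{"xyz": [tx, ty, tz], "twist": [ax, ay, az]}, ...]. A call has 1 to 12 rows; each row is the pose to reach, as a shift and turn from the pose commanded when the call began; what a row does not reach only later rows make up. A row lasts 1/12 s, in which the tool goes at most 41.7 mm and 7.16 degrees, less where a joint would pass 70% of its speed; a pose out of reach is approached as far as the arm can. A call with a gripper value outside its range is refused whole. "fingers" is the closure in counts, from 0 (fully open) to 255 (shut), set as the call begins (left out, the last holds). The fingers move at their own pace and stop on an object; the grip force is fixed at half the most. Time passes only in rows, so rows that repeat a pose let the fingers close. It gives the time, the measured TCP pose, the force and the opening at its end, in the units of the state.
- robot.get_obs(): the state, without advancing time (a new reading comes with each control period).
- robot.snapshot(name): name is "scene" or "top"; returns (picture, depth): 420x560x3 uint8, red, green, blue; 420x560 float32, m along the optical axis (not along the pixel's ray), 0 where there is no reading.
- robot.camera_info(name): a dict with "fx", "fy", "cx", "cy" (pixels), "R" (3x3) and "t" (3): a world point X has camera coordinates R X + t. Camera axes: x right, y down, z forward; pixel columns grow to the right and rows downward; lengths in m; the calibration is good to about 2 mm. A picture is of the moment at which its call begins. camera_info takes no time and is no camera call.
- robot.close_job(): hands the job in, once; it reports no verdict.
The state is a dict: "time": time; "joint_positions": joint angles; "qvel": joint speeds; "joint_torque": joint torques, N m; "tool_pos": TCP position; "ee_rot": TCP orientation; "wrist_force": force on the tool from outside, world axes, zero at the start; "wrist_torque": the same for the moment, N m; "width": finger opening in m.
Only numpy, scipy, OpenCV 4.12 (cv2) and the standard library are available. Lean on these libraries where they do the work, as an engineer would, in place of code of your own. Each camera call takes 0.05 s, during which the arm holds its last target.

TASK

After the table was wiped, everything was put back in the wrong place. Put the food flask on the square wooden trivet, the mug on the small steel plate, the tall plain cup on the oblong drip tray and the squat tin on the six-sided cork mat, each upright in the middle of its place. Park things on the empty large plate when you need a free spot, but leave it empty at the end, tip nothing over and do not shift the groundnut jar.

Things in the scene. Friction and masses are not known exactly. Their poses are not given: they have to be found in the camera images.
- flask: Food flask: the only thing with a closed, stepped lid and a knob. Green plastic, round body 76 mm in diameter, 90 mm high, with a flip-top lid (latched shut, 78 mm wide, up to 108 mm) that carries an upright round knob 40 mm in diameter from 108 to 136 mm above the underside: lift it by this knob. About 0.3 kg. Loose; its origin is the centre of its underside, z up.
- mug: White ceramic mug with a handle, round, 64 mm in outer diameter at the grip, 88 mm high, wall 4 mm, open top, one handle on its +y side 10 mm thick, reaching 68 mm from the axis: grip it across its x axis, clear of the handle. About 0.24 kg. Loose; its origin is the centre of its underside, z up.
- cup: Tall plain cup without a handle, blue plastic, open top, 105 mm high, outer diameter 62 mm at the rim and 56 mm at the foot, wall 3 mm. About 0.08 kg. Loose; its origin is the centre of its underside, z up.
- tin: Squat closed tin of bare steel with a flat top, 60 mm in diameter, 65 mm high. About 0.25 kg. Loose; its origin is the centre of its underside, z up.
- trivet: Square slatted wooden trivet, 130 x 130 mm, 10 mm thick; the flask's place. Its origin is the centre of its underside; z up. It stays where it is (does not slide), but lies in a different place each time. Things stand on its flat top, 10 mm above the tablecloth.
- small_plate: Small round stainless steel plate, 132 mm across the rim; the flat floor is 110 mm across and the rim stands 16 mm above the tablecloth; the mug's place. Its origin is the centre of its underside; z up. It stays where it is (does not slide), but lies in a different place each time. Things stand on its flat top, 10 mm above the tablecloth.
- tray: Oblong grey plastic drip tray, 100 mm (its x) by 150 mm (its y), with a low rim 4 mm thick that stands 16 mm above the tablecloth; the cup's place. Its origin is the centre of its underside; z up. It stays where it is (does not slide), but lies in a different place each time. Things stand on its flat top, 10 mm above the tablecloth.
- cork_mat: Six-sided cork mat, 132 mm across the corners, 10 mm thick; the tin's place. Its origin is the centre of its underside; z up. It stays where it is (does not slide), but lies in a different place each time. Things stand on its flat top, 10 mm above the tablecloth.
- big_plate: Large round stainless steel plate, 180 mm across the rim, the only place with nothing on it at the start: the free spot. The flat floor is 152 mm across and the rim stands 16 mm above the tablecloth. Its origin is the centre of its underside; z up. It stays where it is (does not slide), but lies in a different place each time. Things stand on its flat top, 10 mm above the tablecloth.
- groundnut_jar: Groundnut jar of amber glass with a white lid, 60 mm in diameter, 110 mm high, standing on the tablecloth among the places. Not to be moved. The other bystanders near the places are low: a matchbox (15 mm), a sponge dish (18 mm), a wooden spoon (under 30 mm) and, at the left edge, an orange (66 mm). Origin at the centre of its underside, z up.
Not all that is in view belongs to the job. Of the things that look like the tin, the smallest one is meant.

How it is judged:
At the end, for the whole second after the job is handed in: Flask on trivet, mug on small plate, cup on tray, tin on cork mat, each within 15 mm of the middle of its place, flat on it (4 mm in height), upright within 0.1 rad, at rest, released; so the large plate is empty; jar upright (horizontal distance between flask and trivet below 0.015 m and z of flask in the frame of trivet between 0.006 and 0.014 m and angle between each of flask, mug, cup, tin, groundnut_jar's own z axis and vertical below 0.1 rad and linear speed of each of flask, mug, cup, tin below 0.02 m/s and horizontal distance between mug and small_plate below 0.015 m and z of mug in the frame of small_plate between 0.006 and 0.014 m and horizontal distance between cup and tray below 0.015 m and z of cup in the frame of tray between 0.006 and 0.014 m and horizontal distance between tin and cork_mat below 0.015 m and z of tin in the frame of cork_mat between 0.006 and 0.014 m); the robot touches nothing.
It fails at once if the food flask is tipped over (angle between flask's own z axis and vertical above 0.6 rad).
It fails at once if the mug is tipped over (angle between mug's own z axis and vertical above 0.6 rad).
It fails at once if the cup is tipped over (angle between cup's own z axis and vertical above 0.6 rad).
It fails at once if the tin is tipped over (angle between tin's own z axis and vertical above 0.6 rad).
It fails at once if the groundnut jar is shifted by more than 30 mm or tipped over (distance of groundnut_jar from where it was at the start of the episode above 0.03 m or angle between groundnut_jar's own z axis and vertical above 0.6 rad).
It also fails if it takes over 128 s, if anything falls off the work surface, if the arm or the gripper's body presses on something with over 40 N, if the wrist force passes 120 N, or if a joint passes its speed limit or range.

## Working session

There is one attempt and no reset: what is moved stays moved. The work goes in short steps, Python scripts to look and compute and a tool call to move; the robot and the scene stay as the last step left them, time stands still between calls to the robot, and variables do not carry over. Pictures are saved under pics/ and viewed, and the job is handed in when it is done.

Besides the shell and the picture viewer there is one more tool, called by a JSON object that holds its "fn" and its "kwargs", one argument or row to a line. step_arm: Moves the arm, as the interface text tells. Its arguments: {"type":"object","properties":{"commands":{"type":"array"},"fingers":{"type":"number"}},"required":["commands"]}

```bash
ls; mkdir -p pics
python3 - <<'E'
from bench import robot
import cv2,numpy as np
print(robot.get_obs())
for n in("scene","top"):
    p,d=robot.snapshot(n); cv2.imwrite(f"pics/{n}0.png",p[:,:,::-1]); np.savez(f"{n}0.npz",p=p,d=d)
    print(n,robot.camera_info(n))
E
```

```text
pics
{'time': 0.0, 'joint_positions': array([ 1.16989180e+00,  8.79483270e-02,  1.37223863e+00, -2.60695225e-05,
        1.68356696e+00, -1.03105774e-01]), 'qvel': array([ 3.49029426e-04,  3.08327139e-04,  8.44761230e-04, -1.05727792e-03,
       -4.72964225e-05,  1.01510082e-03]), 'joint_torque': array([-1.45759611e-05, -3.40193796e+01, -3.02420712e+01,  7.18251150e-02,
        3.32641869e-02, -1.61130342e-04]), 'tool_pos': array([0.16119136, 0.52530601, 0.21231572]), 'ee_rot': array([-1.57059965,  0.00215245,  1.27299488]), 'wrist_force': array([ 0.10505318, -0.01304086, -0.90592181]), 'wrist_torque': array([ 0.02675105,  0.03826796, -0.033308  ]), 'width': 0.09411791724943441}
scene {'fx': 386.6054736518744, 'fy': 386.6054736518744, 'cx': 281.26720427328985, 'cy': 211.94356035336554, 'R': array([[ 0.4960291 ,  0.86817762,  0.01492517],
       [ 0.5699144 , -0.31255344, -0.75993942],
       [-0.65509748,  0.38545814, -0.64982253]]), 't': array([-0.29313397, -0.29250299,  1.29222674])}
top {'fx': 493.6018921672598, 'fy': 493.6018921672598, 'cx': 291.5887778115066, 'cy': 213.2884631515845, 'R': array([[ 0.01059697, -0.99982019,  0.01572571],
       [-0.98143566, -0.01341133, -0.19132218],
       [ 0.19149868, -0.01340634, -0.98140131]]), 't': array([-0.00633922,  0.55128015,  0.97075958])}
```

View pics/scene0.png

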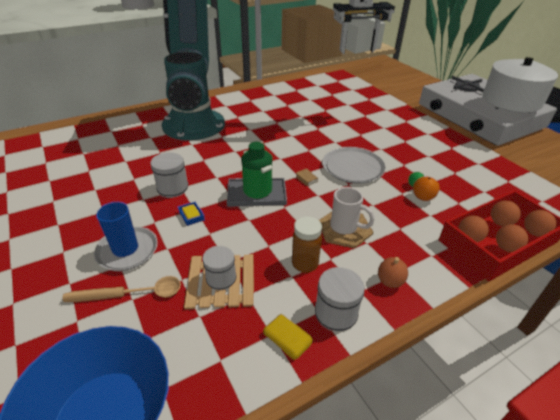

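View pics/top0.png

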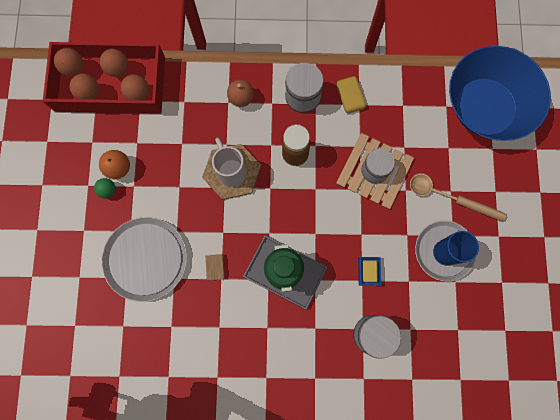

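```bash
cat > h.py <<'E'
import numpy as np,cv2
from bench import robot
def cloud(n,d):
    c=robot.camera_info(n);v,u=np.mgrid[:d.shape[0],:d.shape[1]]
    P=np.stack([(u-c['cx'])/c['fx']*d,(v-c['cy'])/c['fy']*d,d],-1)
    W=(P-c['t'])@c['R']; W[d<=0]=np.nan; return W
def ray(n,u,v,z):
    c=robot.camera_info(n);R=c['R'];o=-R.T@c['t']
    uv=np.atleast_2d(np.stack([np.ravel(u),np.ravel(v)],-1)).astype(float)
    r=np.c_[(uv[:,0]-c['cx'])/c['fx'],(uv[:,1]-c['cy'])/c['fy'],np.ones(len(uv))]@R
    return o+r*((z-o[2])/r[:,2])[:,None]
E
python3 - <<'E'
from h import *
z=np.load('top0.npz');p,d=z['p'],z['d'];W=cloud('top',d)
Z=W[...,2]
print('table',np.nanmedian(Z))
cv2.imwrite('pics/hm.png',cv2.applyColorMap(np.uint8(np.clip(np.nan_to_num(Z)/0.15,0,1)*255),cv2.COLORMAP_JET))
m=np.uint8(Z>0.03);n,l,s,c=cv2.connectedComponentsWithStats(m)
for i in range(1,n):
    if s[i,4]<80: continue
    k=l==i; zt=np.nanpercentile(Z[k],97)
    t=k&(Z>zt-0.006)
    q=W[t][:,:2].astype(np.float32); (cc,r)=cv2.minEnclosingCircle(q)
    print(c[i].round(),'ztop %.3f'%zt,'c',np.round(cc,4),'d %.4f'%(2*r),'mean',q.mean(0).round(4),t.sum())
im=cv2.resize(p[30:380,90:490,::-1],None,fx=2,fy=2,interpolation=cv2.INTER_CUBIC)[:600]
cv2.imwrite('pics/crop.png',im)
s=np.load('scene0.npz')['p']
cv2.imwrite('pics/tins.png',cv2.resize(s[140:340,140:380,::-1],None,fx=3,fy=3,interpolation=cv2.INTER_CUBIC))
E
```

```text
table -0.0007250625913108157
[100.  75.] ztop 0.072 c [0.8521 0.4235] d 0.2017 mean [0.8558 0.424 ] 879
[509.  84.] ztop 0.079 c [ 0.8167 -0.4425] d 0.2226 mean [ 0.8293 -0.4595] 798
[304.  85.] ztop 0.088 c [ 0.834  -0.0233] d 0.0803 mean [ 0.834 -0.023] 951
[240.  92.] ztop 0.062 c [0.8252 0.1164] d 0.0286 mean [0.8252 0.1162] 70
[295. 143.] ztop 0.111 c [ 0.6985 -0.0057] d 0.0543 mean [ 0.6978 -0.0059] 502
[228. 163.] ztop 0.097 c [0.6487 0.1324] d 0.0640 mean [0.6481 0.1325] 199
[378. 164.] ztop 0.076 c [ 0.6585 -0.1824] d 0.0603 mean [ 0.6587 -0.1822] 570
[111. 170.] ztop 0.062 c [0.6568 0.3813] d 0.0414 mean [0.657  0.3818] 222
[458. 248.] ztop 0.115 c [ 0.4796 -0.3308] d 0.0631 mean [ 0.4795 -0.331 ] 184
[283. 268.] ztop 0.146 c [0.4339 0.0155] d 0.0395 mean [0.4339 0.0156] 353
[378. 336.] ztop 0.089 c [ 0.3062 -0.171 ] d 0.0802 mean [ 0.3056 -0.1709] 1303
```

View pics/hm.png

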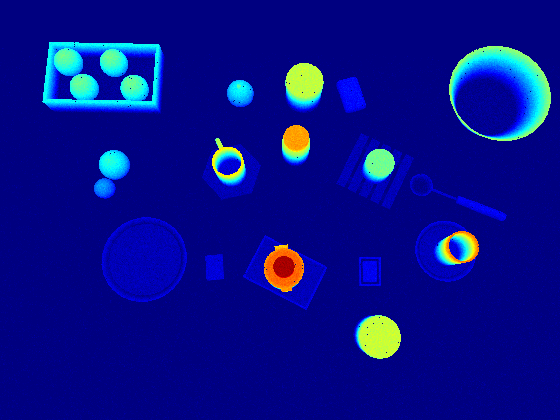

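View pics/crop.png

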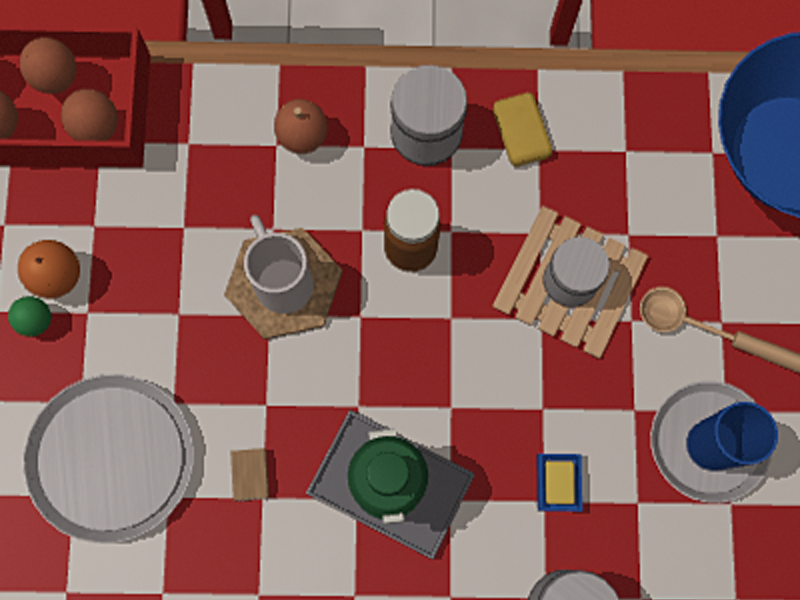

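View pics/tins.png

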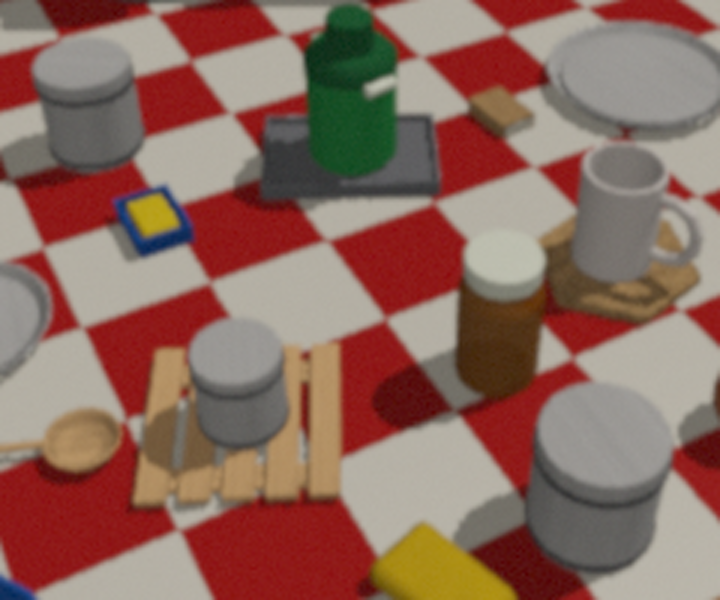

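Tin candidates in the top view are (378,337) at 80 mm across, (304,87) at 80 mm, and (378,163) on the trivet at 60 mm. The last is the smallest and matches the given 60 mm, and the enlarged crop confirms it. The cup is on the small plate, the flask on the tray, the mug on the cork mat and the tin on the trivet. The big plate at (145,260) is empty. Next I measure the places.

Run:
```python
from h import *
for cam in('top','scene'):
    z=np.load(cam+'0.npz');p,d=z['p'],z['d'];W=cloud(cam,d);Z=W[...,2]
    print(cam,'z table',np.nanmedian(Z[(W[...,0]>.25)&(W[...,0]<.8)&(abs(W[...,1])<.4)]))
    X=W[...,0];Y=W[...,1]
    for n,(x,y,R) in dict(trivet=(.655,-.17,.11),small=(.47,-.30,.1),tray=(.44,.015,.105),cork=(.64,.13,.09),big=(.455,.32,.12)).items():
        k=(np.hypot(X-x,Y-y)<R)&(Z>.0055)&(Z<.022)
        l=cv2.connectedComponents(np.uint8(k))[1]
        # largest comps
        b=np.bincount(l[k]);b[0]=0
        keep=k&np.isin(l,[i for i in range(len(b)) if b[i]>(25 if n in('trivet','tray') else .3*b.max())])
        q=W[keep][:,:2].astype(np.float32)
        hull=cv2.convexHull(q)
        r=cv2.minAreaRect(hull);c,rr=cv2.minEnclosingCircle(hull)
        print(n,keep.sum(),'rect',np.round(r[0],4),np.round(r[1],4),round(r[2],1),'circ',np.round(c,4),round(2*rr,4), 'lo',hull.min((0,1)).round(3),hull.max((0,1)).round(3))
```

```text
top z table -6.0511291507804126e-05
trivet 1895 rect [ 0.6523 -0.199 ] [0.1649 0.1311] 64.1 circ [ 0.6567 -0.1877] 0.19 lo [ 0.575 -0.279] [ 0.745 -0.097]
small 1623 rect [ 0.4821 -0.3253] [0.1303 0.1224] 13.5 circ [ 0.4828 -0.329 ] 0.1317 lo [ 0.418 -0.392] [ 0.547 -0.264]
tray 1919 rect [0.4339 0.0128] [0.1502 0.1001] 63.6 circ [0.4334 0.0123] 0.1776 lo [ 0.357 -0.074] [0.511 0.1  ]
cork 1122 rect [0.6535 0.1338] [0.1305 0.1142] 43.2 circ [0.6531 0.1343] 0.1307 lo [0.59 0.07] [0.716 0.197]
big 4907 rect [0.4577 0.3097] [0.1772 0.1774] 35.9 circ [0.458  0.3107] 0.18 lo [0.369 0.221] [0.547 0.399]
scene z table 0.0024148298885917022
trivet 2205 rect [ 0.6547 -0.1987] [0.1675 0.1328] 64.2 circ [ 0.66   -0.1885] 0.1914 lo [ 0.577 -0.28 ] [ 0.748 -0.097]
small 1449 rect [ 0.4911 -0.3274] [0.1203 0.1296] 2.5 circ [ 0.4867 -0.3275] 0.1335 lo [ 0.429 -0.393] [ 0.551 -0.263]
tray 1073 rect [0.4374 0.0136] [0.1501 0.1045] 63.3 circ [0.4377 0.0134] 0.1772 lo [ 0.359 -0.074] [0.514 0.101]
cork 834 rect [0.665  0.1192] [0.1243 0.092 ] 27.4 circ [0.6579 0.1349] 0.1293 lo [0.598 0.072] [0.719 0.184]
big 1742 rect [0.4599 0.3115] [0.1759 0.1798] 48.4 circ [0.4601 0.3111] 0.1826 lo [0.37  0.221] [0.55  0.402]
```

Run:
```python
from h import *
for cam in('top','scene'):
    z=np.load(cam+'0.npz');p,d=z['p'],z['d'];W=cloud(cam,d);Z=W[...,2];X=W[...,0];Y=W[...,1]
    k=(np.hypot(X-.66,Y+.186)<.097)&(Z>.0055)&(Z<.016)&~((Y<-.24)&(X<.66)&(X>.6)&(np.hypot(X-.62,Y+.28)<.035))
    q=W[k][:,:2].astype(np.float32);r=cv2.minAreaRect(q);print('trivet',r)
    a=np.hypot(X-.649,Y-.1325); k=(a>.04)&(a<.075)&(Z>.035)
    q=W[k][:,:2]-[.649,.1325]; print('handle',len(q),q.mean(0),np.degrees(np.arctan2(q[:,1].mean(),q[:,0].mean())))
    for n,x,y,zt in(('tin',.6585,-.182,.075),('mug',.649,.1325,.098),('cup',.4796,-.331,.115),('knob',.434,.0155,.146),('jar',.6985,-.006,.11)):
        k=(np.hypot(X-x,Y-y)<.036)&(abs(Z-zt)<.006); c,rr=cv2.minEnclosingCircle(W[k][:,:2].astype(np.float32)); print(n,np.round(c,4),round(2*rr,4))
    if cam=='top':
        cv2.imwrite('pics/mug.png',cv2.resize(p[120:230,170:290,::-1],None,fx=5,fy=5))
```

```text
trivet ((0.6680720448493958, -0.1873367577791214), (0.13019421696662903, 0.14922483265399933), 64.13795471191406)
handle 42 [0.04582214 0.02240547] 26.05706274922151
tin [ 0.6585 -0.1824] 0.0603
mug [0.6487 0.1324] 0.064
cup [ 0.4796 -0.3308] 0.0631
knob [0.4339 0.0155] 0.0395
jar [ 0.6985 -0.0057] 0.0543
trivet ((0.6566822528839111, -0.19455432891845703), (0.15829387307167053, 0.13281096518039703), 64.20002746582031)
handle 139 [0.05414476 0.02294866] 22.969121516775328
tin [ 0.6626 -0.1815] 0.062
mug [0.6533 0.134 ] 0.0666
cup [ 0.4832 -0.3284] 0.0646
knob [0.4377 0.0167] 0.0399
jar [ 0.7011 -0.0043] 0.056
```

Run:
```python
from h import *
z=np.load('top0.npz');p,d=z['p'],z['d'];W=cloud('top',d);Z=W[...,2];X=W[...,0];Y=W[...,1]
a=np.radians(64.15);R=np.array([[np.cos(a),np.sin(a)],[-np.sin(a),np.cos(a)]])
k=(np.hypot(X-.66,Y+.186)<.13)&(Z>.006)&(Z<.02)
q=(W[k][:,:2]-[.66,-.184])@R.T
for i in(0,1):
    h,e=np.histogram(q[:,i],bins=np.arange(-.11,.1101,.005)); print(list(zip((e[:-1]*1000).round().astype(int).tolist(),h.tolist())))
f=(np.abs(q[:,1])<.09)&(q[:,0]>-.075)
for w in ((-.05,-.02),(0.02,.05)):
    s=(q[:,1]>w[0])&(q[:,1]<w[1]); print(np.sort(q[s,0])[[0,1,2,3,4,-5,-4,-3,-2,-1]].round(4))
for w in ((-.06,-.035),(-.01,.01),(0.035,.06)):
    s=(q[:,0]>w[0])&(q[:,0]<w[1]); print(np.sort(q[s,1])[[0,1,2,3,4,-5,-4,-3,-2,-1]].round(4))
```

```text
[(-110, 16), (-105, 13), (-100, 13), (-95, 15), (-90, 17), (-85, 23), (-80, 5), (-75, 0), (-70, 0), (-65, 98), (-60, 113), (-55, 116), (-50, 120), (-45, 20), (-40, 40), (-35, 97), (-30, 76), (-25, 58), (-20, 38), (-15, 5), (-10, 37), (-5, 42), (0, 45), (5, 43), (10, 10), (15, 27), (20, 54), (25, 68), (30, 115), (35, 71), (40, 2), (45, 102), (50, 98), (55, 105), (60, 106), (65, 15), (70, 0), (75, 0), (80, 0), (85, 0), (90, 0), (95, 0), (100, 0), (105, 0)]
[(-110, 0), (-105, 0), (-100, 0), (-95, 0), (-90, 0), (-85, 0), (-80, 0), (-75, 0), (-70, 1), (-65, 72), (-60, 74), (-55, 71), (-50, 68), (-45, 48), (-40, 70), (-35, 80), (-30, 62), (-25, 65), (-20, 60), (-15, 48), (-10, 61), (-5, 62), (0, 63), (5, 72), (10, 55), (15, 65), (20, 74), (25, 93), (30, 94), (35, 93), (40, 84), (45, 91), (50, 85), (55, 83), (60, 88), (65, 19), (70, 0), (75, 0), (80, 0), (85, 0), (90, 1), (95, 0), (100, 0), (105, 0)]
[-0.1265 -0.1253 -0.1251 -0.1247 -0.1243  0.0645  0.0654  0.0654  0.0654
  0.0655]
[-0.0645 -0.0635 -0.0631 -0.0631 -0.0629  0.0646  0.0647  0.0647  0.0647
  0.0656]
[-0.0647 -0.0645 -0.0644 -0.064  -0.0629  0.0654  0.0655  0.0657  0.0908
  0.1116]
[-0.0652 -0.0648 -0.0645 -0.064  -0.0635  0.0646  0.0647  0.0651  0.0652
  0.0659]
[-0.0647 -0.0643 -0.0638 -0.0638 -0.0638  0.064   0.065   0.0652  0.0652
  0.0655]
```

{"fn": "step_arm", "kwargs": {
  "commands": [
    {"xyz": [0.25, -0.353, 0], "twist": [0, 0, 0]},
    {"xyz": [0.25, -0.353, 0], "twist": [0, 0, 0]},
    {"xyz": [0.25, -0.353, 0], "twist": [0, 0, 0]},
    {"xyz": [0.25, -0.353, 0], "twist": [0, 0, 0]},
    {"xyz": [0.25, -0.353, 0], "twist": [0, 0, 0]},
    {"xyz": [0.25, -0.353, 0], "twist": [0, 0, 0]},
    {"xyz": [0.25, -0.353, 0], "twist": [0, 0, 0]},
    {"xyz": [0.25, -0.353, 0], "twist": [0, 0, 0]},
    {"xyz": [0.499, -0.707, 0], "twist": [0, 0, 0]},
    {"xyz": [0.499, -0.707, 0], "twist": [0, 0, 0]},
    {"xyz": [0.499, -0.707, 0], "twist": [0, 0, 0]},
    {"xyz": [0.499, -0.707, 0], "twist": [0, 0, 0]}
  ],
  "fingers": 0
}}

```text
time: 1.1
tool_pos: [0.4505, 0.1155, 0.2132]
ee_rot: [-1.57, -0.0, 1.273]
wrist_force: [0.4, 0.7, 0.8]
width: 0.094
```

{"fn": "step_arm", "kwargs": {
  "commands": [
    {"xyz": [0.21, -0.298, 0], "twist": [0, 0, 0]},
    {"xyz": [0.21, -0.298, 0], "twist": [0, 0, 0]},
    {"xyz": [0.21, -0.298, 0], "twist": [0, 0, 0]},
    {"xyz": [0.21, -0.298, 0], "twist": [0, 0, 0]},
    {"xyz": [0.21, -0.298, 0], "twist": [0, 0, 0]},
    {"xyz": [0.21, -0.298, 0], "twist": [0, 0, 0]},
    {"xyz": [0.21, -0.298, 0], "twist": [0, 0, 0]},
    {"xyz": [0.21, -0.298, 0], "twist": [0, 0, 0]},
    {"xyz": [0.21, -0.298, 0], "twist": [0, 0, 0]},
    {"xyz": [0.21, -0.298, -0.02], "twist": [0, 0, 0]},
    {"xyz": [0.21, -0.298, -0.06], "twist": [0, 0, 0]},
    {"xyz": [0.21, -0.298, -0.08], "twist": [0, 0, 0]}
  ]
}}

```text
time: 2.1
tool_pos: [0.6588, -0.181, 0.1284]
ee_rot: [-1.565, -0.001, 1.272]
wrist_force: [-1.0, -0.3, -1.3]
width: 0.094
```

```bash
cat > look.py <<'E'
import sys
from h import *
for n in("scene","top"):
    p,d=robot.snapshot(n); cv2.imwrite(f"pics/{n}{sys.argv[1]}.png",p[:,:,::-1]); np.savez(f"{n}{sys.argv[1]}.npz",p=p,d=d)
a=cv2.imread(f"pics/scene{sys.argv[1]}.png");b=cv2.imread(f"pics/top{sys.argv[1]}.png")
cv2.imwrite(f"pics/both{sys.argv[1]}.png",cv2.resize(np.hstack([a[60:360],b[60:360]]),(800,214)) if 0 else np.hstack([a[80:380,60:460],b[40:340,90:490]]))
o=robot.get_obs();print(o['time'],o['tool_pos'].round(4),o['ee_rot'].round(3),o['wrist_force'].round(1),o['width'])
E
python3 look.py 1
```

```text
2.2 [ 0.6567 -0.1796  0.1261] [-1.558e+00 -1.000e-03  1.273e+00] [-0.8  0.  -0.8] 0.09394353772786533
```

View pics/both1.png

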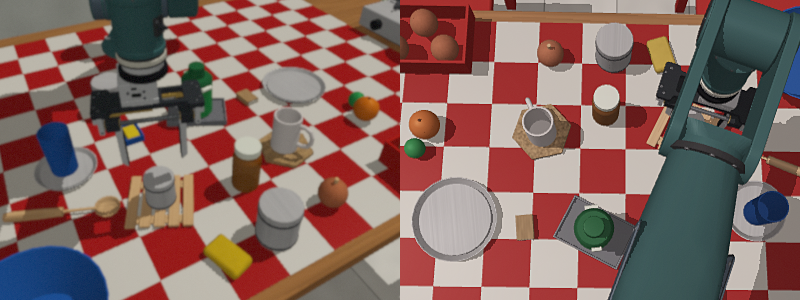

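The gripper stands over the tin, with the jaws straddling it at about (160,150) in the left half of the picture. The arm sags a few mm, so I go down in parts and read the pose.

{"fn": "step_arm", "kwargs": {
  "commands": [
    {"xyz": [0.002, -0.001, -0.03], "twist": [0, 0, 0]},
    {"xyz": [0.002, -0.001, -0.06], "twist": [0, 0, 0]},
    {"xyz": [0.002, -0.001, -0.07], "twist": [0, 0, 0]},
    {"xyz": [0.002, -0.001, -0.07], "twist": [0, 0, 0]},
    {"xyz": [0.002, -0.001, -0.07], "twist": [0, 0, 0]},
    {"xyz": [0.002, -0.001, -0.07], "twist": [0, 0, 0]}
  ]
}}

```text
time: 2.7
tool_pos: [0.6635, -0.1819, 0.0666]
ee_rot: [-1.575, 0.0, 1.273]
wrist_force: [0.6, -0.8, 1.1]
width: 0.0941
```

{"fn": "step_arm", "kwargs": {
  "commands": [
    {"xyz": [-0.001, 0, -0.015], "twist": [0, 0, 0]},
    {"xyz": [-0.001, 0, -0.027], "twist": [0, 0, 0]},
    {"xyz": [-0.001, 0, -0.027], "twist": [0, 0, 0]},
    {"xyz": [-0.001, 0, -0.027], "twist": [0, 0, 0]},
    {"xyz": [-0.001, 0, -0.027], "twist": [0, 0, 0]}
  ]
}}

```text
time: 3.12
tool_pos: [0.6615, -0.1816, 0.0374]
ee_rot: [-1.572, -0.0, 1.273]
wrist_force: [-0.4, 0.2, 0.3]
width: 0.094
```

{"fn": "step_arm", "kwargs": {
  "commands": [
    {"xyz": [0, 0, 0], "twist": [0, 0, 0]},
    {"xyz": [0, 0, 0], "twist": [0, 0, 0]},
    {"xyz": [0, 0, 0], "twist": [0, 0, 0]},
    {"xyz": [0, 0, 0], "twist": [0, 0, 0]},
    {"xyz": [0, 0, 0], "twist": [0, 0, 0]},
    {"xyz": [0, 0, 0], "twist": [0, 0, 0]}
  ],
  "fingers": 255
}}

```text
time: 3.62
tool_pos: [0.6611, -0.1813, 0.0366]
ee_rot: [-1.571, -0.0, 1.273]
wrist_force: [-0.4, 0.4, 0.4]
width: 0.0587
```

{"fn": "step_arm", "kwargs": {
  "commands": [
    {"xyz": [0, 0, 0.02], "twist": [0, 0, 0]},
    {"xyz": [0, 0, 0.05], "twist": [0, 0, 0]},
    {"xyz": [0, 0, 0.08], "twist": [0, 0, 0]},
    {"xyz": [0, 0, 0.11], "twist": [0, 0, 0]},
    {"xyz": [0, 0, 0.12], "twist": [0, 0, 0]},
    {"xyz": [-0.006, 0.014, 0.12], "twist": [0, 0, 0]},
    {"xyz": [-0.016, 0.04, 0.12], "twist": [0, 0, 0]},
    {"xyz": [-0.029, 0.072, 0.12], "twist": [0, 0, 0]},
    {"xyz": [-0.042, 0.104, 0.12], "twist": [0, 0, 0]},
    {"xyz": [-0.055, 0.136, 0.12], "twist": [0, 0, 0]},
    {"xyz": [-0.068, 0.168, 0.12], "twist": [0, 0, 0]},
    {"xyz": [-0.081, 0.2, 0.12], "twist": [0, 0, 0]}
  ]
}}

```text
time: 4.62
tool_pos: [0.5783, 0.0199, 0.1546]
ee_rot: [-1.568, 0.0, 1.273]
wrist_force: [0.1, -0.2, -2.2]
width: 0.0584
```

{"fn": "step_arm", "kwargs": {
  "commands": [
    {"xyz": [-0.013, 0.032, 0], "twist": [0, 0, 0]},
    {"xyz": [-0.026, 0.064, 0], "twist": [0, 0, 0]},
    {"xyz": [-0.04, 0.098, 0], "twist": [0, 0, 0]},
    {"xyz": [-0.053, 0.13, 0], "twist": [0, 0, 0]},
    {"xyz": [-0.066, 0.162, 0], "twist": [0, 0, 0]},
    {"xyz": [-0.079, 0.194, 0], "twist": [0, 0, 0]},
    {"xyz": [-0.092, 0.226, 0], "twist": [0, 0, 0]},
    {"xyz": [-0.105, 0.258, 0], "twist": [0, 0, 0]},
    {"xyz": [-0.115, 0.281, 0], "twist": [0, 0, 0]},
    {"xyz": [-0.12, 0.293, 0], "twist": [0, 0, 0]},
    {"xyz": [-0.12, 0.293, 0], "twist": [0, 0, 0]},
    {"xyz": [-0.12, 0.293, 0], "twist": [0, 0, 0]}
  ]
}}

```text
time: 5.62
tool_pos: [0.4598, 0.311, 0.1555]
ee_rot: [-1.57, 0.002, 1.274]
wrist_force: [0.5, -0.8, -1.6]
width: 0.0587
```

{"fn": "step_arm", "kwargs": {
  "commands": [
    {"xyz": [0, 0, -0.025], "twist": [0, 0, 0]},
    {"xyz": [0, 0, -0.055], "twist": [0, 0, 0]},
    {"xyz": [0, 0, -0.08], "twist": [0, 0, 0]},
    {"xyz": [0, 0, -0.1], "twist": [0, 0, 0]},
    {"xyz": [0, 0, -0.11], "twist": [0, 0, 0]},
    {"xyz": [0, 0, -0.11], "twist": [0, 0, 0]},
    {"xyz": [0, 0, -0.11], "twist": [0, 0, 0]}
  ]
}}

```text
time: 6.2
tool_pos: [0.4607, 0.3105, 0.0466]
ee_rot: [-1.571, 0.0, 1.271]
wrist_force: [-0.8, 0.1, -1.4]
width: 0.059
```

Lower the rest of the way until contact, then release.

{"fn": "step_arm", "kwargs": {
  "commands": [
    {"xyz": [0, 0, -0.004], "twist": [0, 0, 0]},
    {"xyz": [0, 0, -0.007], "twist": [0, 0, 0]},
    {"xyz": [0, 0, -0.009], "twist": [0, 0, 0]},
    {"xyz": [0, 0, -0.0095], "twist": [0, 0, 0]},
    {"xyz": [0, 0, -0.0095], "twist": [0, 0, 0]}
  ]
}}

```text
time: 6.62
tool_pos: [0.4601, 0.3116, 0.0373]
ee_rot: [-1.571, -0.0, 1.273]
wrist_force: [-0.0, -0.4, -1.9]
width: 0.0587
```

{"fn": "step_arm", "kwargs": {
  "commands": [
    {"xyz": [0, 0, 0], "twist": [0, 0, 0]},
    {"xyz": [0, 0, 0], "twist": [0, 0, 0]},
    {"xyz": [0, 0, 0], "twist": [0, 0, 0]},
    {"xyz": [0, 0, 0], "twist": [0, 0, 0]},
    {"xyz": [0, 0, 0], "twist": [0, 0, 0]},
    {"xyz": [0, 0, 0.02], "twist": [0, 0, 0]},
    {"xyz": [0, 0, 0.05], "twist": [0, 0, 0]},
    {"xyz": [0, 0, 0.09], "twist": [0, 0, 0]},
    {"xyz": [0, 0, 0.13], "twist": [0, 0, 0]},
    {"xyz": [0, 0, 0.17], "twist": [0, 0, 0]}
  ],
  "fingers": 0
}}

```text
time: 7.45
tool_pos: [0.4596, 0.3113, 0.2087]
ee_rot: [-1.571, 0.0, 1.273]
wrist_force: [0.4, 0.2, -0.2]
width: 0.0942
```

{"fn": "step_arm", "kwargs": {
  "commands": [
    {"xyz": [-0.003, -0.035, 0], "twist": [0, 0, 0]},
    {"xyz": [-0.006, -0.07, 0], "twist": [0, 0, 0]},
    {"xyz": [-0.009, -0.11, 0], "twist": [0, 0, 0]},
    {"xyz": [-0.012, -0.15, 0], "twist": [0, 0, 0]},
    {"xyz": [-0.015, -0.19, 0], "twist": [0, 0, 0]},
    {"xyz": [-0.018, -0.23, 0], "twist": [0, 0, 0]},
    {"xyz": [-0.021, -0.265, 0], "twist": [0, 0, 0]},
    {"xyz": [-0.024, -0.295, 0], "twist": [0, 0, 0]},
    {"xyz": [-0.024, -0.295, -0.01], "twist": [0, 0, 0]},
    {"xyz": [-0.024, -0.295, -0.03], "twist": [0, 0, 0]},
    {"xyz": [-0.024, -0.295, -0.04], "twist": [0, 0, 0]},
    {"xyz": [-0.024, -0.295, -0.04], "twist": [0, 0, 0]}
  ]
}}

```text
time: 8.45
tool_pos: [0.4342, 0.0171, 0.164]
ee_rot: [-1.565, 0.001, 1.273]
wrist_force: [-0.8, 0.1, -0.2]
width: 0.094
```

```bash
python3 look.py 2
```

```text
8.55 [0.4358 0.0172 0.1667] [-1.57  -0.     1.274] [ 0.3 -0.5 -0.9] 0.09396464627657425
```

View pics/both2.png

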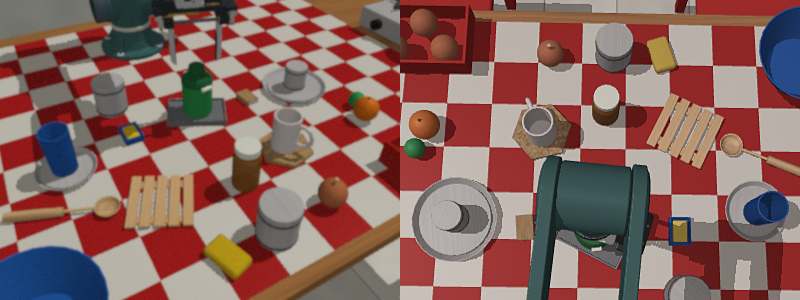

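The tin stands on the big plate (right half, about (450,217)), the trivet is free, and the fingers are above the flask's knob. Going down to the knob.

{"fn": "step_arm", "kwargs": {
  "commands": [
    {"xyz": [0, -0.001, -0.015], "twist": [0, 0, 0]},
    {"xyz": [0, -0.001, -0.03], "twist": [0, 0, 0]},
    {"xyz": [0, -0.001, -0.037], "twist": [0, 0, 0]},
    {"xyz": [0, -0.001, -0.037], "twist": [0, 0, 0]},
    {"xyz": [0, -0.001, -0.037], "twist": [0, 0, 0]}
  ]
}}

```text
time: 8.97
tool_pos: [0.4363, 0.0159, 0.1305]
ee_rot: [-1.571, -0.0, 1.274]
wrist_force: [-0.4, 0.2, 0.7]
width: 0.0941
```

{"fn": "step_arm", "kwargs": {
  "commands": [
    {"xyz": [0, 0, 0], "twist": [0, 0, 0]},
    {"xyz": [0, 0, 0], "twist": [0, 0, 0]},
    {"xyz": [0, 0, 0], "twist": [0, 0, 0]},
    {"xyz": [0, 0, 0], "twist": [0, 0, 0]},
    {"xyz": [0, 0, 0], "twist": [0, 0, 0]},
    {"xyz": [0, 0, 0], "twist": [0, 0, 0]},
    {"xyz": [0, 0, 0], "twist": [0, 0, 0]},
    {"xyz": [0, 0, 0], "twist": [0, 0, 0]}
  ],
  "fingers": 255
}}

```text
time: 9.63
tool_pos: [0.436, 0.0155, 0.13]
ee_rot: [-1.571, -0.0, 1.273]
wrist_force: [0.1, -0.6, 0.4]
width: 0.0441
```

{"fn": "step_arm", "kwargs": {
  "commands": [
    {"xyz": [0, 0, 0], "twist": [0, 0, 0]},
    {"xyz": [0, 0, 0], "twist": [0, 0, 0]},
    {"xyz": [0, 0, 0], "twist": [0, 0, 0]},
    {"xyz": [0, 0, 0], "twist": [0, 0, 0]}
  ]
}}

```text
time: 9.97
tool_pos: [0.4361, 0.0157, 0.13]
ee_rot: [-1.571, -0.0, 1.273]
wrist_force: [0.3, 0.8, -0.3]
width: 0.0396
```

{"fn": "step_arm", "kwargs": {
  "commands": [
    {"xyz": [0, 0, 0.01], "twist": [0, 0, 0]},
    {"xyz": [0, 0, 0.02], "twist": [0, 0, 0]},
    {"xyz": [0, 0, 0.03], "twist": [0, 0, 0]},
    {"xyz": [0, 0, 0.05], "twist": [0, 0, 0]},
    {"xyz": [0, 0, 0.07], "twist": [0, 0, 0]},
    {"xyz": [0, 0, 0.08], "twist": [0, 0, 0]},
    {"xyz": [0, 0, 0.08], "twist": [0, 0, 0]}
  ]
}}

```text
time: 10.55
tool_pos: [0.4378, 0.0153, 0.2138]
ee_rot: [-1.578, -0.001, 1.273]
wrist_force: [0.5, -0.2, -2.3]
width: 0.0391
```

```bash
python3 look.py 3
```

```text
10.65 [0.4361 0.0155 0.2102] [-1.571 -0.     1.273] [ 0.7  0.3 -2.9] 0.039269395372137535
```

View pics/both3.png

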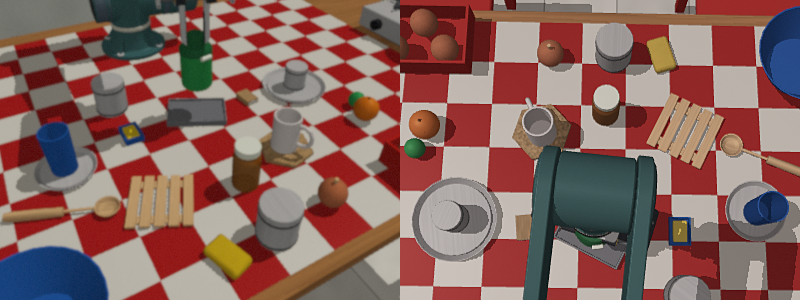

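The flask hangs upright below the fingers at (197,65) in the left half, and the tray is empty. Carrying it to the trivet.

{"fn": "step_arm", "kwargs": {
  "commands": [
    {"xyz": [0.008, -0.007, 0], "twist": [0, 0, 0]},
    {"xyz": [0.026, -0.023, 0], "twist": [0, 0, 0]},
    {"xyz": [0.05, -0.044, 0], "twist": [0, 0, 0]},
    {"xyz": [0.076, -0.067, 0], "twist": [0, 0, 0]},
    {"xyz": [0.102, -0.09, 0], "twist": [0, 0, 0]},
    {"xyz": [0.128, -0.113, 0], "twist": [0, 0, 0]},
    {"xyz": [0.154, -0.136, 0], "twist": [0, 0, 0]},
    {"xyz": [0.18, -0.159, 0], "twist": [0, 0, 0]},
    {"xyz": [0.202, -0.178, 0], "twist": [0, 0, 0]},
    {"xyz": [0.218, -0.192, 0], "twist": [0, 0, 0]},
    {"xyz": [0.226, -0.199, 0], "twist": [0, 0, 0]},
    {"xyz": [0.226, -0.199, 0], "twist": [0, 0, 0]}
  ]
}}

```text
time: 11.65
tool_pos: [0.6627, -0.1861, 0.2056]
ee_rot: [-1.566, 0.0, 1.271]
wrist_force: [-0.9, -0.5, -2.7]
width: 0.0394
```

{"fn": "step_arm", "kwargs": {
  "commands": [
    {"xyz": [0, 0, -0.01], "twist": [0, 0, 0]},
    {"xyz": [0, 0, -0.03], "twist": [0, 0, 0]},
    {"xyz": [0, 0, -0.05], "twist": [0, 0, 0]},
    {"xyz": [0, 0, -0.065], "twist": [0, 0, 0]},
    {"xyz": [0, 0, -0.07], "twist": [0, 0, 0]},
    {"xyz": [0, 0, -0.07], "twist": [0, 0, 0]},
    {"xyz": [0, 0, -0.07], "twist": [0, 0, 0]}
  ]
}}

```text
time: 12.23
tool_pos: [0.6616, -0.183, 0.14]
ee_rot: [-1.57, -0.0, 1.274]
wrist_force: [-0.1, 0.3, -2.0]
width: 0.0393
```

{"fn": "step_arm", "kwargs": {
  "commands": [
    {"xyz": [0, 0, -0.004], "twist": [0, 0, 0]},
    {"xyz": [0, 0, -0.007], "twist": [0, 0, 0]},
    {"xyz": [0, 0, -0.009], "twist": [0, 0, 0]},
    {"xyz": [0, 0, -0.01], "twist": [0, 0, 0]},
    {"xyz": [0, 0, -0.01], "twist": [0, 0, 0]},
    {"xyz": [0, 0, -0.01], "twist": [0, 0, 0]}
  ]
}}

```text
time: 12.73
tool_pos: [0.6621, -0.1836, 0.1302]
ee_rot: [-1.571, -0.0, 1.273]
wrist_force: [0.1, -0.1, -2.9]
width: 0.0394
```

{"fn": "step_arm", "kwargs": {
  "commands": [
    {"xyz": [0, 0, 0], "twist": [0, 0, 0]},
    {"xyz": [0, 0, 0], "twist": [0, 0, 0]},
    {"xyz": [0, 0, 0], "twist": [0, 0, 0]},
    {"xyz": [0, 0, 0], "twist": [0, 0, 0]},
    {"xyz": [0, 0, 0], "twist": [0, 0, 0]},
    {"xyz": [0, 0, 0], "twist": [0, 0, 0]},
    {"xyz": [0, 0, 0], "twist": [0, 0, 0]},
    {"xyz": [0, 0, 0.01], "twist": [0, 0, 0]},
    {"xyz": [0, 0, 0.03], "twist": [0, 0, 0]},
    {"xyz": [0, 0, 0.06], "twist": [0, 0, 0]},
    {"xyz": [0, 0, 0.08], "twist": [0, 0, 0]}
  ],
  "fingers": 0
}}

```text
time: 13.65
tool_pos: [0.6623, -0.1836, 0.2131]
ee_rot: [-1.573, 0.0, 1.273]
wrist_force: [0.7, -0.4, -0.1]
width: 0.0945
```

{"fn": "step_arm", "kwargs": {
  "commands": [
    {"xyz": [-0.03, -0.024, 0], "twist": [0, 0, 0]},
    {"xyz": [-0.06, -0.049, 0], "twist": [0, 0, 0]},
    {"xyz": [-0.09, -0.073, 0], "twist": [0, 0, 0]},
    {"xyz": [-0.12, -0.098, 0], "twist": [0, 0, 0]},
    {"xyz": [-0.15, -0.122, 0], "twist": [0, 0, 0]},
    {"xyz": [-0.17, -0.139, 0], "twist": [0, 0, 0]},
    {"xyz": [-0.18, -0.147, 0], "twist": [0, 0, 0]},
    {"xyz": [-0.18, -0.147, -0.02], "twist": [0, 0, 0]},
    {"xyz": [-0.18, -0.147, -0.05], "twist": [0, 0, 0]},
    {"xyz": [-0.18, -0.147, -0.06], "twist": [0, 0, 0]},
    {"xyz": [-0.18, -0.147, -0.06], "twist": [0, 0, 0]},
    {"xyz": [-0.18, -0.147, -0.06], "twist": [0, 0, 0]}
  ]
}}

```text
time: 14.65
tool_pos: [0.4824, -0.3299, 0.1499]
ee_rot: [-1.57, -0.001, 1.274]
wrist_force: [0.4, 0.1, 0.4]
width: 0.0938
```

```bash
python3 look.py 4
```

```text
14.75 [ 0.4832 -0.3307  0.1519] [-1.573e+00  1.000e-03  1.274e+00] [-0.3  0.4  0.7] 0.09389327508430363
```

View pics/both4.png

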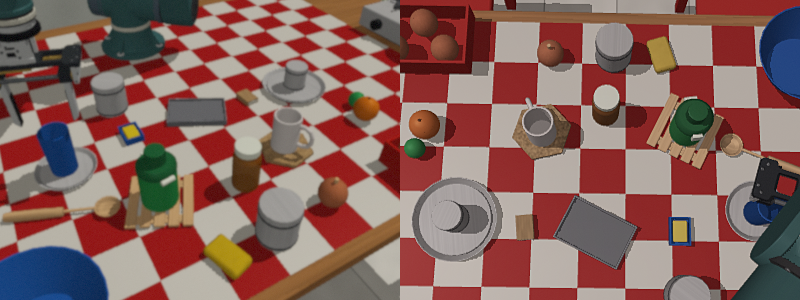

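The flask stands upright on the trivet at about (690,122) in the right half, and the fingers straddle the cup. I check the flask and the uncovered tray from these pictures and go down on the cup.

Run:
```python
from h import *
for cam in('top','scene'):
    W=cloud(cam,np.load(cam+'4.npz')['d']);X,Y,Z=np.moveaxis(W,-1,0)
    k=(np.hypot(X-.436,Y-.013)<.105)&(Z>.006)&(Z<.022); print('tray',cv2.minAreaRect(W[k][:,:2].astype(np.float32)))
    for n,x,y,zt in(('knob',.662,-.183,.146),('tin',.46,.311,.075)):
        k=(np.hypot(X-x,Y-y)<.04)&(abs(Z-zt)<.006); print(n,cv2.minEnclosingCircle(W[k][:,:2].astype(np.float32)))
```

```text
tray ((0.4285999834537506, 0.015291057527065277), (0.1501147449016571, 0.11178591847419739), 63.62713623046875)
knob ((0.6591318249702454, -0.18353022634983063), 0.020090091973543167)
tin ((0.45917919278144836, 0.3094694912433624), 0.030078893527388573)
tray ((0.43708816170692444, 0.013838052749633789), (0.150075763463974, 0.10518360137939453), 63.93518829345703)
knob ((0.6625139117240906, -0.18265368044376373), 0.020621370524168015)
tin ((0.4620553255081177, 0.310106098651886), 0.031036728993058205)
```

{"fn": "step_arm", "kwargs": {
  "commands": [
    {"xyz": [0, 0, -0.02], "twist": [0, 0, 0]},
    {"xyz": [0, 0, -0.045], "twist": [0, 0, 0]},
    {"xyz": [0, 0, -0.065], "twist": [0, 0, 0]},
    {"xyz": [0, 0, -0.075], "twist": [0, 0, 0]},
    {"xyz": [0, 0, -0.075], "twist": [0, 0, 0]},
    {"xyz": [0, 0, -0.075], "twist": [0, 0, 0]}
  ]
}}

```text
time: 15.25
tool_pos: [0.4826, -0.3308, 0.0761]
ee_rot: [-1.572, 0.0, 1.273]
wrist_force: [-0.0, 0.6, -0.3]
width: 0.0939
```

{"fn": "step_arm", "kwargs": {
  "commands": [
    {"xyz": [0, 0, 0], "twist": [0, 0, 0]},
    {"xyz": [0, 0, 0], "twist": [0, 0, 0]},
    {"xyz": [0, 0, 0], "twist": [0, 0, 0]},
    {"xyz": [0, 0, 0], "twist": [0, 0, 0]},
    {"xyz": [0, 0, 0], "twist": [0, 0, 0]},
    {"xyz": [0, 0, 0], "twist": [0, 0, 0]},
    {"xyz": [0, 0, 0], "twist": [0, 0, 0]},
    {"xyz": [0, 0, 0], "twist": [0, 0, 0]}
  ],
  "fingers": 255
}}

```text
time: 15.92
tool_pos: [0.4823, -0.3306, 0.0756]
ee_rot: [-1.572, 0.0, 1.273]
wrist_force: [-0.8, 0.7, 2.7]
width: 0.0615
```

{"fn": "step_arm", "kwargs": {
  "commands": [
    {"xyz": [0, 0, 0.015], "twist": [0, 0, 0]},
    {"xyz": [0, 0, 0.04], "twist": [0, 0, 0]},
    {"xyz": [0, 0, 0.07], "twist": [0, 0, 0]},
    {"xyz": [0, 0, 0.09], "twist": [0, 0, 0]},
    {"xyz": [0, 0, 0.1], "twist": [0, 0, 0]},
    {"xyz": [-0.001, 0.01, 0.1], "twist": [0, 0, 0]},
    {"xyz": [-0.004, 0.03, 0.1], "twist": [0, 0, 0]},
    {"xyz": [-0.008, 0.06, 0.1], "twist": [0, 0, 0]},
    {"xyz": [-0.012, 0.09, 0.1], "twist": [0, 0, 0]},
    {"xyz": [-0.016, 0.12, 0.1], "twist": [0, 0, 0]},
    {"xyz": [-0.02, 0.15, 0.1], "twist": [0, 0, 0]},
    {"xyz": [-0.024, 0.18, 0.1], "twist": [0, 0, 0]}
  ]
}}

```text
time: 16.92
tool_pos: [0.4562, -0.148, 0.1722]
ee_rot: [-1.566, -0.001, 1.273]
wrist_force: [0.0, 0.2, -0.9]
width: 0.0614
```

{"fn": "step_arm", "kwargs": {
  "commands": [
    {"xyz": [-0.004, 0.03, 0], "twist": [0, 0, 0]},
    {"xyz": [-0.008, 0.06, 0], "twist": [0, 0, 0]},
    {"xyz": [-0.012, 0.09, 0], "twist": [0, 0, 0]},
    {"xyz": [-0.016, 0.12, 0], "twist": [0, 0, 0]},
    {"xyz": [-0.019, 0.14, 0], "twist": [0, 0, 0]},
    {"xyz": [-0.021, 0.155, 0], "twist": [0, 0, 0]},
    {"xyz": [-0.022, 0.163, 0], "twist": [0, 0, 0]},
    {"xyz": [-0.022, 0.163, 0], "twist": [0, 0, 0]},
    {"xyz": [-0.022, 0.163, -0.02], "twist": [0, 0, 0]},
    {"xyz": [-0.022, 0.163, -0.05], "twist": [0, 0, 0]},
    {"xyz": [-0.022, 0.163, -0.07], "twist": [0, 0, 0]},
    {"xyz": [-0.022, 0.163, -0.08], "twist": [0, 0, 0]}
  ]
}}

```text
time: 17.92
tool_pos: [0.4335, 0.0119, 0.091]
ee_rot: [-1.564, 0.002, 1.272]
wrist_force: [-0.1, -0.2, -0.6]
width: 0.0618
```

```bash
python3 look.py 5
```

```text
18.0167 [0.434  0.012  0.0923] [-1.565e+00  1.000e-03  1.272e+00] [-0.2 -0.2 -0.4] 0.06203410367542797
```

View pics/both5.png

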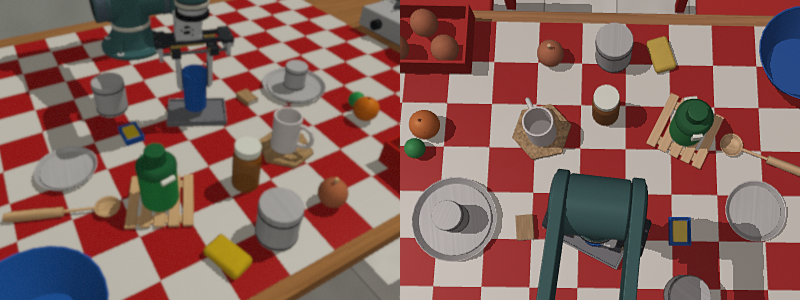

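The cup hangs upright just above the tray at (195,88) in the left half, and the small plate is now fully visible. Setting the cup down, and measuring the small plate from this picture.

{"fn": "step_arm", "kwargs": {
  "commands": [
    {"xyz": [0, 0, -0.006], "twist": [0, 0, 0]},
    {"xyz": [0, 0, -0.012], "twist": [0, 0, 0]},
    {"xyz": [0, 0, -0.016], "twist": [0, 0, 0]},
    {"xyz": [0, 0, -0.019], "twist": [0, 0, 0]},
    {"xyz": [0, 0, -0.0195], "twist": [0, 0, 0]},
    {"xyz": [0, 0, -0.0195], "twist": [0, 0, 0]},
    {"xyz": [0, 0, -0.0195], "twist": [0, 0, 0]}
  ]
}}

```text
time: 18.6
tool_pos: [0.4362, 0.0126, 0.0758]
ee_rot: [-1.571, -0.0, 1.273]
wrist_force: [-0.8, -0.6, -1.0]
width: 0.0616
```

Run:
```python
from h import *
for cam in('top','scene'):
    W=cloud(cam,np.load(cam+'5.npz')['d']);X,Y,Z=np.moveaxis(W,-1,0)
    k=(np.hypot(X-.485,Y+.328)<.08)&(Z>.006)&(Z<.022); print('small',cv2.minEnclosingCircle(W[k][:,:2].astype(np.float32)))
```

```text
small ((0.48328468203544617, -0.3293774724006653), 0.06645375490188599)
small ((0.48566940426826477, -0.32685956358909607), 0.06669503450393677)
```

Good. Release and rise.

{"fn": "step_arm", "kwargs": {
  "commands": [
    {"xyz": [0, 0, 0], "twist": [0, 0, 0]},
    {"xyz": [0, 0, 0], "twist": [0, 0, 0]},
    {"xyz": [0, 0, 0], "twist": [0, 0, 0]},
    {"xyz": [0, 0, 0], "twist": [0, 0, 0]},
    {"xyz": [0, 0, 0], "twist": [0, 0, 0]},
    {"xyz": [0, 0, 0], "twist": [0, 0, 0]},
    {"xyz": [0, 0, 0.01], "twist": [0, 0, 0]},
    {"xyz": [0, 0, 0.04], "twist": [0, 0, 0]},
    {"xyz": [0, 0, 0.08], "twist": [0, 0, 0]},
    {"xyz": [0, 0, 0.11], "twist": [0, 0, 0]},
    {"xyz": [0, 0, 0.13], "twist": [0, 0, 0]}
  ],
  "fingers": 0
}}

```text
time: 19.52
tool_pos: [0.4372, 0.0124, 0.2103]
ee_rot: [-1.577, -0.001, 1.273]
wrist_force: [0.8, 0.0, 0.2]
width: 0.0938
```

{"fn": "step_arm", "kwargs": {
  "commands": [
    {"xyz": [0.03, 0.017, 0], "twist": [0, 0, 6]},
    {"xyz": [0.06, 0.034, 0], "twist": [0, 0, 12]},
    {"xyz": [0.09, 0.051, 0], "twist": [0, 0, 18]},
    {"xyz": [0.12, 0.068, 0], "twist": [0, 0, 24]},
    {"xyz": [0.15, 0.085, 0], "twist": [0, 0, 30]},
    {"xyz": [0.18, 0.102, 0], "twist": [0, 0, 36]},
    {"xyz": [0.205, 0.115, 0], "twist": [0, 0, 41]},
    {"xyz": [0.215, 0.121, 0], "twist": [0, 0, 41]},
    {"xyz": [0.215, 0.121, -0.03], "twist": [0, 0, 41]},
    {"xyz": [0.215, 0.121, -0.06], "twist": [0, 0, 41]},
    {"xyz": [0.215, 0.121, -0.07], "twist": [0, 0, 41]},
    {"xyz": [0.215, 0.121, -0.07], "twist": [0, 0, 41]}
  ]
}}

```text
time: 20.52
tool_pos: [0.6487, 0.1333, 0.1313]
ee_rot: [-1.563, -0.003, 1.989]
wrist_force: [-1.0, -0.6, -1.6]
width: 0.0941
```

```bash
python3 look.py 6;python3 - <<'E'
from h import *
for cam in('top','scene'):
    W=cloud(cam,np.load(cam+'6.npz')['d']);X,Y,Z=np.moveaxis(W,-1,0)
    for n,x,y,zt in(('cup',.436,.013,.115),('jar',.7,-.005,.11)):
        k=(np.hypot(X-x,Y-y)<.04)&(abs(Z-zt)<.006); print(n,k.sum(), k.any() and cv2.minEnclosingCircle(W[k][:,:2].astype(np.float32)))
E
```

```text
20.6167 [0.6512 0.1334 0.1365] [-1.571  0.     1.988] [-0.2 -0.5  1. ] 0.09377642171515047
cup 159 ((0.4337638318538666, 0.012021112255752087), 0.030704250559210777)
jar 502 ((0.6982420682907104, -0.005679718684405088), 0.026928061619400978)
cup 153 ((0.43633443117141724, 0.01216199528425932), 0.032714929431676865)
jar 441 ((0.7018603086471558, -0.005080391652882099), 0.02730455994606018)
```

View pics/both6.png

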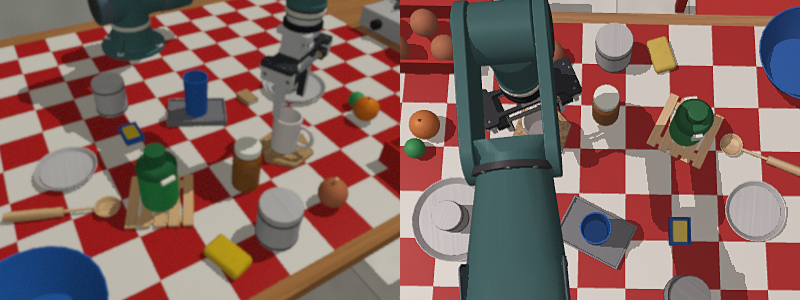

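The cup is on the tray at (595,228), within about 1 mm of the middle, and the jaws straddle the mug across the handle direction. Going down and gripping.

{"fn": "step_arm", "kwargs": {
  "commands": [
    {"xyz": [0, 0, -0.02], "twist": [0, 0, 0]},
    {"xyz": [0, 0, -0.045], "twist": [0, 0, 0]},
    {"xyz": [0, 0, -0.065], "twist": [0, 0, 0]},
    {"xyz": [0, 0, -0.077], "twist": [0, 0, 0]},
    {"xyz": [0, 0, -0.077], "twist": [0, 0, 0]},
    {"xyz": [0, 0, -0.077], "twist": [0, 0, 0]}
  ]
}}

```text
time: 21.12
tool_pos: [0.6517, 0.1335, 0.06]
ee_rot: [-1.572, 0.0, 1.988]
wrist_force: [-0.2, 0.1, 0.6]
width: 0.0943
```

{"fn": "step_arm", "kwargs": {
  "commands": [
    {"xyz": [0, 0, 0], "twist": [0, 0, 0]},
    {"xyz": [0, 0, 0], "twist": [0, 0, 0]},
    {"xyz": [0, 0, 0], "twist": [0, 0, 0]},
    {"xyz": [0, 0, 0], "twist": [0, 0, 0]},
    {"xyz": [0, 0, 0], "twist": [0, 0, 0]},
    {"xyz": [0, 0, 0], "twist": [0, 0, 0]},
    {"xyz": [0, 0, 0], "twist": [0, 0, 0]},
    {"xyz": [0, 0, 0], "twist": [0, 0, 0]}
  ],
  "fingers": 255
}}

```text
time: 21.78
tool_pos: [0.6513, 0.1337, 0.0592]
ee_rot: [-1.572, -0.0, 1.989]
wrist_force: [-1.0, 0.3, 2.9]
width: 0.0627
```

{"fn": "step_arm", "kwargs": {
  "commands": [
    {"xyz": [0, 0, 0.015], "twist": [0, 0, 0]},
    {"xyz": [0, 0, 0.04], "twist": [0, 0, 0]},
    {"xyz": [0, 0, 0.07], "twist": [0, 0, 0]},
    {"xyz": [0, 0, 0.1], "twist": [0, 0, 0]},
    {"xyz": [0, 0, 0.13], "twist": [0, 0, 0]},
    {"xyz": [0, 0, 0.15], "twist": [0, 0, 0]},
    {"xyz": [0, 0, 0.16], "twist": [0, 0, 0]},
    {"xyz": [-0.005, -0.014, 0.16], "twist": [0, 0, -2]},
    {"xyz": [-0.013, -0.037, 0.16], "twist": [0, 0, -5]},
    {"xyz": [-0.023, -0.065, 0.16], "twist": [0, 0, -8]},
    {"xyz": [-0.033, -0.093, 0.16], "twist": [0, 0, -11]},
    {"xyz": [-0.043, -0.121, 0.16], "twist": [0, 0, -14]}
  ]
}}

```text
time: 22.78
tool_pos: [0.6057, 0.0106, 0.2147]
ee_rot: [-1.565, -0.001, 1.74]
wrist_force: [1.1, -0.9, -2.9]
width: 0.0624
```

{"fn": "step_arm", "kwargs": {
  "commands": [
    {"xyz": [-0.01, -0.028, 0], "twist": [0, 0, -3]},
    {"xyz": [-0.02, -0.056, 0], "twist": [0, 0, -6]},
    {"xyz": [-0.03, -0.084, 0], "twist": [0, 0, -9]},
    {"xyz": [-0.041, -0.113, 0], "twist": [0, 0, -12]},
    {"xyz": [-0.051, -0.141, 0], "twist": [0, 0, -15]},
    {"xyz": [-0.061, -0.169, 0], "twist": [0, 0, -18]},
    {"xyz": [-0.071, -0.197, 0], "twist": [0, 0, -20]},
    {"xyz": [-0.081, -0.225, 0], "twist": [0, 0, -22]},
    {"xyz": [-0.091, -0.253, 0], "twist": [0, 0, -24]},
    {"xyz": [-0.101, -0.281, 0], "twist": [0, 0, -25]},
    {"xyz": [-0.112, -0.311, 0], "twist": [0, 0, -26]},
    {"xyz": [-0.119, -0.331, 0], "twist": [0, 0, -27]}
  ]
}}

```text
time: 23.78
tool_pos: [0.4856, -0.3209, 0.2148]
ee_rot: [-1.565, -0.0, 1.268]
wrist_force: [0.4, -0.5, -3.4]
width: 0.0623
```

{"fn": "step_arm", "kwargs": {
  "commands": [
    {"xyz": [-0.004, -0.0095, 0], "twist": [0, 0, 0]},
    {"xyz": [-0.004, -0.0095, 0], "twist": [0, 0, 0]},
    {"xyz": [-0.004, -0.0095, -0.02], "twist": [0, 0, 0]},
    {"xyz": [-0.004, -0.0095, -0.05], "twist": [0, 0, 0]},
    {"xyz": [-0.004, -0.0095, -0.08], "twist": [0, 0, 0]},
    {"xyz": [-0.004, -0.0095, -0.11], "twist": [0, 0, 0]},
    {"xyz": [-0.004, -0.0095, -0.13], "twist": [0, 0, 0]},
    {"xyz": [-0.004, -0.0095, -0.14], "twist": [0, 0, 0]},
    {"xyz": [-0.004, -0.0095, -0.14], "twist": [0, 0, 0]},
    {"xyz": [-0.004, -0.0095, -0.14], "twist": [0, 0, 0]}
  ]
}}

```text
time: 24.62
tool_pos: [0.4852, -0.3271, 0.0784]
ee_rot: [-1.57, -0.001, 1.274]
wrist_force: [0.6, 0.8, -2.5]
width: 0.062
```

```bash
python3 look.py 7;python3 - <<'E'
from h import *
for cam in('top','scene'):
    W=cloud(cam,np.load(cam+'7.npz')['d']);X,Y,Z=np.moveaxis(W,-1,0)
    k=(np.hypot(X-.655,Y-.134)<.08)&(Z>.006)&(Z<.022); print('cork',cv2.minEnclosingCircle(W[k][:,:2].astype(np.float32)))
E
```

```text
24.7167 [ 0.4863 -0.3284  0.0807] [-1.574e+00  1.000e-03  1.274e+00] [ 1.1  0.4 -2.2] 0.0623771324898805
cork ((0.6531039476394653, 0.13365088403224945), 0.0648120641708374)
cork ((0.6555116772651672, 0.13624295592308044), 0.0665513351559639)
```

View pics/both7.png

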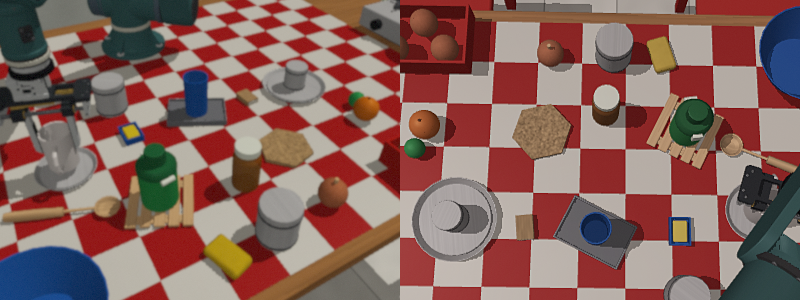

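The mug hangs upright over the small plate at (60,150) in the left half, and the cork mat is free. Lowering.

{"fn": "step_arm", "kwargs": {
  "commands": [
    {"xyz": [0, 0, -0.006], "twist": [0, 0, 0]},
    {"xyz": [0, 0, -0.012], "twist": [0, 0, 0]},
    {"xyz": [0, 0, -0.017], "twist": [0, 0, 0]},
    {"xyz": [0, 0, -0.0195], "twist": [0, 0, 0]},
    {"xyz": [0, 0, -0.0195], "twist": [0, 0, 0]},
    {"xyz": [0, 0, -0.0195], "twist": [0, 0, 0]}
  ]
}}

```text
time: 25.22
tool_pos: [0.4849, -0.3279, 0.0591]
ee_rot: [-1.571, -0.0, 1.273]
wrist_force: [-1.6, 0.7, -0.6]
width: 0.0627
```

{"fn": "step_arm", "kwargs": {
  "commands": [
    {"xyz": [0, 0, 0], "twist": [0, 0, 0]},
    {"xyz": [0, 0, 0], "twist": [0, 0, 0]},
    {"xyz": [0, 0, 0], "twist": [0, 0, 0]},
    {"xyz": [0, 0, 0], "twist": [0, 0, 0]},
    {"xyz": [0, 0, 0], "twist": [0, 0, 0]},
    {"xyz": [0, 0, 0], "twist": [0, 0, 0]},
    {"xyz": [0, 0, 0.01], "twist": [0, 0, 0]},
    {"xyz": [0, 0, 0.04], "twist": [0, 0, 0]},
    {"xyz": [0, 0, 0.08], "twist": [0, 0, 0]},
    {"xyz": [0, 0, 0.12], "twist": [0, 0, 0]},
    {"xyz": [0, 0, 0.15], "twist": [0, 0, 0]}
  ],
  "fingers": 0
}}

```text
time: 26.13
tool_pos: [0.4855, -0.3284, 0.2137]
ee_rot: [-1.575, 0.002, 1.273]
wrist_force: [0.3, -0.4, 0.2]
width: 0.0943
```

{"fn": "step_arm", "kwargs": {
  "commands": [
    {"xyz": [-0.001, 0.035, 0], "twist": [0, 0, 0]},
    {"xyz": [-0.003, 0.075, 0], "twist": [0, 0, 0]},
    {"xyz": [-0.004, 0.115, 0], "twist": [0, 0, 0]},
    {"xyz": [-0.006, 0.155, 0], "twist": [0, 0, 0]},
    {"xyz": [-0.007, 0.195, 0], "twist": [0, 0, 0]},
    {"xyz": [-0.009, 0.235, 0], "twist": [0, 0, 0]},
    {"xyz": [-0.01, 0.275, 0], "twist": [0, 0, 0]},
    {"xyz": [-0.012, 0.315, 0], "twist": [0, 0, 0]},
    {"xyz": [-0.013, 0.355, 0], "twist": [0, 0, 0]},
    {"xyz": [-0.015, 0.395, 0], "twist": [0, 0, 0]},
    {"xyz": [-0.016, 0.435, 0], "twist": [0, 0, 0]},
    {"xyz": [-0.018, 0.475, 0], "twist": [0, 0, 0]}
  ]
}}

```text
time: 27.13
tool_pos: [0.4667, 0.149, 0.2102]
ee_rot: [-1.573, -0.001, 1.273]
wrist_force: [1.1, -0.1, 0.0]
width: 0.0939
```

{"fn": "step_arm", "kwargs": {
  "commands": [
    {"xyz": [-0.001, 0.04, 0], "twist": [0, 0, 0]},
    {"xyz": [-0.003, 0.08, 0], "twist": [0, 0, 0]},
    {"xyz": [-0.005, 0.12, 0], "twist": [0, 0, 0]},
    {"xyz": [-0.006, 0.15, 0], "twist": [0, 0, 0]},
    {"xyz": [-0.006, 0.163, 0], "twist": [0, 0, 0]},
    {"xyz": [-0.006, 0.163, -0.03], "twist": [0, 0, 0]},
    {"xyz": [-0.006, 0.163, -0.06], "twist": [0, 0, 0]},
    {"xyz": [-0.006, 0.163, -0.09], "twist": [0, 0, 0]},
    {"xyz": [-0.006, 0.163, -0.1], "twist": [0, 0, 0]},
    {"xyz": [-0.006, 0.163, -0.1], "twist": [0, 0, 0]},
    {"xyz": [-0.006, 0.163, -0.1], "twist": [0, 0, 0]}
  ]
}}

```text
time: 28.05
tool_pos: [0.4615, 0.3096, 0.1099]
ee_rot: [-1.571, -0.0, 1.272]
wrist_force: [-0.2, -0.5, 1.0]
width: 0.0942
```

```bash
python3 look.py 8;python3 - <<'E'
from h import *
for cam in('top','scene'):
    W=cloud(cam,np.load(cam+'8.npz')['d']);X,Y,Z=np.moveaxis(W,-1,0)
    k=(np.hypot(X-.485,Y+.328)<.036)&(abs(Z-.098)<.006); print('mug',cv2.minEnclosingCircle(W[k][:,:2].astype(np.float32)))
E
```

```text
28.15 [0.4626 0.3104 0.1118] [-1.574 -0.003  1.272] [-0.2  0.2  0.6] 0.09405759542266101
mug ((0.481772780418396, -0.3290107250213623), 0.03260187432169914)
mug ((0.48669517040252686, -0.3264242112636566), 0.03361022099852562)
```

View pics/both8.png

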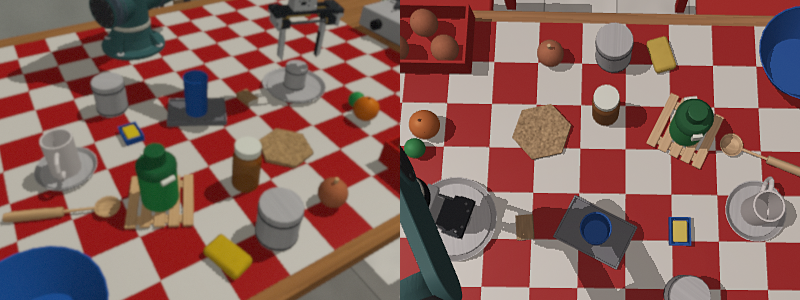

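The mug is upright on the small plate at (768,207) in the right half, within about 2 mm of the middle. The jaws are over the tin. Picking it up.

{"fn": "step_arm", "kwargs": {
  "commands": [
    {"xyz": [0, 0, -0.02], "twist": [0, 0, 0]},
    {"xyz": [0, 0, -0.045], "twist": [0, 0, 0]},
    {"xyz": [0, 0, -0.065], "twist": [0, 0, 0]},
    {"xyz": [0, 0, -0.072], "twist": [0, 0, 0]},
    {"xyz": [0, 0, -0.072], "twist": [0, 0, 0]},
    {"xyz": [0, 0, -0.072], "twist": [0, 0, 0]}
  ]
}}

```text
time: 28.65
tool_pos: [0.4621, 0.3105, 0.0388]
ee_rot: [-1.573, -0.002, 1.273]
wrist_force: [1.0, -0.2, -0.2]
width: 0.0938
```

{"fn": "step_arm", "kwargs": {
  "commands": [
    {"xyz": [0, 0, 0], "twist": [0, 0, 0]},
    {"xyz": [0, 0, 0], "twist": [0, 0, 0]},
    {"xyz": [0, 0, 0], "twist": [0, 0, 0]},
    {"xyz": [0, 0, 0], "twist": [0, 0, 0]},
    {"xyz": [0, 0, 0], "twist": [0, 0, 0]},
    {"xyz": [0, 0, 0], "twist": [0, 0, 0]},
    {"xyz": [0, 0, 0], "twist": [0, 0, 0]},
    {"xyz": [0, 0, 0], "twist": [0, 0, 0]}
  ],
  "fingers": 255
}}

```text
time: 29.32
tool_pos: [0.4613, 0.3104, 0.0374]
ee_rot: [-1.571, -0.001, 1.273]
wrist_force: [-0.3, 1.0, 1.6]
width: 0.0586
```

{"fn": "step_arm", "kwargs": {
  "commands": [
    {"xyz": [0, 0, 0.015], "twist": [0, 0, 0]},
    {"xyz": [0, 0, 0.04], "twist": [0, 0, 0]},
    {"xyz": [0, 0, 0.06], "twist": [0, 0, 0]},
    {"xyz": [0, 0, 0.07], "twist": [0, 0, 0]},
    {"xyz": [0.01, -0.009, 0.07], "twist": [0, 0, 0]},
    {"xyz": [0.03, -0.027, 0.07], "twist": [0, 0, 0]},
    {"xyz": [0.054, -0.049, 0.07], "twist": [0, 0, 0]},
    {"xyz": [0.078, -0.071, 0.07], "twist": [0, 0, 0]},
    {"xyz": [0.102, -0.092, 0.07], "twist": [0, 0, 0]},
    {"xyz": [0.126, -0.114, 0.07], "twist": [0, 0, 0]},
    {"xyz": [0.15, -0.136, 0.07], "twist": [0, 0, 0]},
    {"xyz": [0.17, -0.154, 0.07], "twist": [0, 0, 0]}
  ]
}}

```text
time: 30.32
tool_pos: [0.6318, 0.1526, 0.104]
ee_rot: [-1.568, 0.003, 1.271]
wrist_force: [0.3, 0.6, -2.5]
width: 0.0587
```

{"fn": "step_arm", "kwargs": {
  "commands": [
    {"xyz": [0.016, -0.015, 0], "twist": [0, 0, 0]},
    {"xyz": [0.024, -0.0215, 0], "twist": [0, 0, 0]},
    {"xyz": [0.024, -0.0215, 0], "twist": [0, 0, 0]},
    {"xyz": [0.024, -0.0215, -0.015], "twist": [0, 0, 0]},
    {"xyz": [0.024, -0.0215, -0.035], "twist": [0, 0, 0]},
    {"xyz": [0.024, -0.0215, -0.05], "twist": [0, 0, 0]},
    {"xyz": [0.024, -0.0215, -0.055], "twist": [0, 0, 0]},
    {"xyz": [0.024, -0.0215, -0.055], "twist": [0, 0, 0]},
    {"xyz": [0.024, -0.0215, -0.055], "twist": [0, 0, 0]}
  ]
}}

```text
time: 31.07
tool_pos: [0.6544, 0.1352, 0.0519]
ee_rot: [-1.57, 0.0, 1.274]
wrist_force: [0.4, -0.6, -1.9]
width: 0.0587
```

{"fn": "step_arm", "kwargs": {
  "commands": [
    {"xyz": [0, 0, -0.005], "twist": [0, 0, 0]},
    {"xyz": [0, 0, -0.01], "twist": [0, 0, 0]},
    {"xyz": [0, 0, -0.013], "twist": [0, 0, 0]},
    {"xyz": [0, 0, -0.0145], "twist": [0, 0, 0]},
    {"xyz": [0, 0, -0.0145], "twist": [0, 0, 0]},
    {"xyz": [0, 0, -0.0145], "twist": [0, 0, 0]}
  ]
}}

```text
time: 31.57
tool_pos: [0.6551, 0.1345, 0.0376]
ee_rot: [-1.571, -0.0, 1.273]
wrist_force: [0.4, 0.1, -3.1]
width: 0.0591
```

{"fn": "step_arm", "kwargs": {
  "commands": [
    {"xyz": [0, 0, 0], "twist": [0, 0, 0]},
    {"xyz": [0, 0, 0], "twist": [0, 0, 0]},
    {"xyz": [0, 0, 0], "twist": [0, 0, 0]},
    {"xyz": [0, 0, 0], "twist": [0, 0, 0]},
    {"xyz": [0, 0, 0], "twist": [0, 0, 0]},
    {"xyz": [0, 0, 0], "twist": [0, 0, 0]},
    {"xyz": [0, 0, 0.02], "twist": [0, 0, 0]},
    {"xyz": [0, 0, 0.06], "twist": [0, 0, 0]},
    {"xyz": [0, 0, 0.1], "twist": [0, 0, 0]},
    {"xyz": [0, 0, 0.14], "twist": [0, 0, 0]},
    {"xyz": [0, 0, 0.17], "twist": [0, 0, 0]}
  ],
  "fingers": 0
}}

```text
time: 32.48
tool_pos: [0.6556, 0.1346, 0.2119]
ee_rot: [-1.575, -0.002, 1.273]
wrist_force: [-0.8, -0.0, 1.0]
width: 0.0942
```

{"fn": "step_arm", "kwargs": {
  "commands": [
    {"xyz": [-0.025, 0.03, 0], "twist": [0, 0, 0]},
    {"xyz": [-0.05, 0.06, 0], "twist": [0, 0, 0]},
    {"xyz": [-0.075, 0.09, 0], "twist": [0, 0, 0]},
    {"xyz": [-0.1, 0.12, 0], "twist": [0, 0, 0]},
    {"xyz": [-0.125, 0.15, 0], "twist": [0, 0, 0]},
    {"xyz": [-0.15, 0.18, 0], "twist": [0, 0, 0]},
    {"xyz": [-0.175, 0.21, 0], "twist": [0, 0, 0]},
    {"xyz": [-0.2, 0.24, 0], "twist": [0, 0, 0]},
    {"xyz": [-0.225, 0.27, 0], "twist": [0, 0, 0]},
    {"xyz": [-0.25, 0.3, 0], "twist": [0, 0, 0]},
    {"xyz": [-0.275, 0.33, 0], "twist": [0, 0, 0]},
    {"xyz": [-0.3, 0.36, 0], "twist": [0, 0, 0]}
  ]
}}

```text
time: 33.48
tool_pos: [0.3535, 0.4958, 0.2078]
ee_rot: [-1.571, -0.001, 1.273]
wrist_force: [1.2, 0.7, 0.8]
width: 0.0942
```

```bash
python3 look.py 9;python3 - <<'E'
from h import *
for cam in('top','scene'):
    W=cloud(cam,np.load(cam+'9.npz')['d']);X,Y,Z=np.moveaxis(W,-1,0)
    for n,x,y,zt in(('flask',.662,-.183,.146),('mug',.485,-.328,.098),('cup',.436,.013,.115),('tin',.655,.135,.075),('jar',.7,-.005,.11)):
        k=(np.hypot(X-x,Y-y)<.038)&(abs(Z-zt)<.006); c,r=cv2.minEnclosingCircle(W[k][:,:2].astype(np.float32)); print(cam,n,np.round(c,4),round(2*r,4),'ztop',np.nanmedian(Z[k]).round(4))
E
```

```text
33.5833 [0.3506 0.4984 0.2074] [-1.569e+00 -1.000e-03  1.281e+00] [ 1.4 -0.4 -0.3] 0.09423127431119092
top flask [ 0.6593 -0.1838] 0.0402 ztop 0.1438
top mug [ 0.4822 -0.3294] 0.0649 ztop 0.0958
top cup [0.4337 0.012 ] 0.0614 ztop 0.1132
top tin [0.6523 0.1333] 0.0603 ztop 0.0729
top jar [ 0.6982 -0.0059] 0.0535 ztop 0.1078
scene flask [ 0.6626 -0.1825] 0.0409 ztop 0.1465
scene mug [ 0.4862 -0.3283] 0.0658 ztop 0.0976
scene cup [0.4366 0.0131] 0.0644 ztop 0.1136
scene tin [0.6553 0.1341] 0.0611 ztop 0.0754
scene jar [ 0.7014 -0.0042] 0.0556 ztop 0.1106
```

View pics/both9.png

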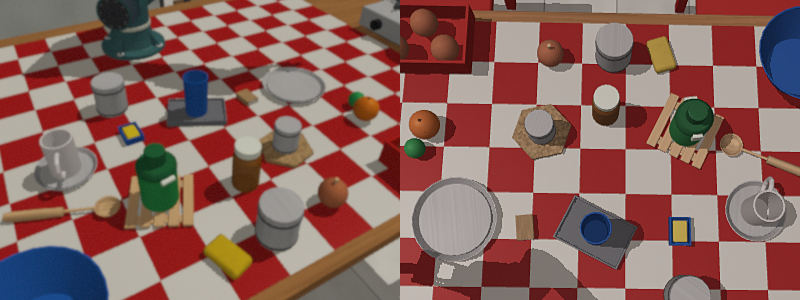

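Everything is on its own place and upright, and the big plate (455,218) is empty. I let the arm settle and hand in.

{"fn": "step_arm", "kwargs": {
  "commands": [
    {"xyz": [0, 0, 0], "twist": [0, 0, 0]},
    {"xyz": [0, 0, 0], "twist": [0, 0, 0]},
    {"xyz": [0, 0, 0], "twist": [0, 0, 0]},
    {"xyz": [0, 0, 0], "twist": [0, 0, 0]},
    {"xyz": [0, 0, 0], "twist": [0, 0, 0]},
    {"xyz": [0, 0, 0], "twist": [0, 0, 0]}
  ]
}}

```text
time: 34.08
tool_pos: [0.3558, 0.4938, 0.2076]
ee_rot: [-1.571, -0.0, 1.271]
wrist_force: [0.3, 0.2, -1.0]
width: 0.094
```

```bash
python3 -c "
from bench import robot
print(robot.close_job())"
```

```text
the job is handed in; nothing more can be done
None
```

I put all four things on their own places and handed the job in at about 34 s; no verdict is reported. I parked the tin on the big plate, then moved the flask to the trivet, the cup to the tray, the mug to the small plate, and the tin to the cork mat.

In the last pictures each thing is upright and within about 2 mm of the middle of its place, with its top within about 2.5 mm of the expected height. The big plate is empty, the jar has not moved (under 1 mm), and the gripper is open and clear.

The two cameras disagreed by about 3 mm in x and 1 mm in y throughout. I aimed at the mean of the two. The top camera's heights read about 2 mm low in the last look, while the scene camera's were mostly within 1 mm.

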